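# Seat and clamp a lock cylinder for drilling out

## Task

Get the lock cylinder ready for drilling: push it with the fingertips along its slot, away from the robot, until it is fully home against the steel stop plate; then reach down through the window in the yellow guard and press the red clamp lever all the way down, so that the toggle locks and holds the cylinder there. Do not touch the guard, do not lift the cylinder, and leave the other things where they are.

Things in the scene. Friction and masses are not known exactly. Their poses are not given: they have to be found in the camera images.
- drill_jig: Drilling jig for lock cylinders, fixed on the bench; grey base 10 mm thick. Origin on the bench under the slot. +x along the slot, from its open end near the robot to the stop plate and blue motor; +y toward the side with the clamp lever. Slot: y = 0, x = -80 to +30 mm, floor z = 18 mm; its sides (y = 7 to 15 mm each way) reach z = 26 mm. Chuck and motor: x = 44 to 139 mm, up to z = 72 mm.
- stop_face (a point): Face of the steel stop plate across the slot, where the cylinder's front end must rest: jig x = +30 mm, y = 0, z = 34 mm (the plate is 34 mm wide, top at z = 35 mm). Axes as the jig's.
- lock_cylinder: Steel euro-profile lock cylinder standing in the slot, slides freely, about 0.2 kg. Origin on its underside. x along it, parallel to jig +x: front end at +34 mm, rear end at -33 mm. Body 17 mm wide, top 32 mm above the slot floor; cam in the middle 38 mm high, 28 mm wide. Starts 23 to 48 mm short of the stop. Home: origin at jig x = -4 mm, rear end at -37 mm, not covered by the guard.
- guard: Yellow guard frame, 4 mm thick, top face 89 mm above the bench, on posts, with an open window over the lever; clear panels hang at its front and +y sides and a clear top covers the chuck. Covers jig x = -29 to 65 mm for y = 35 to 139 mm, and x = 12 to 65 mm for y = -40 to 35 mm. Origin and axes are the jig's. Not to be touched (over 1 N).
- window (a point): Centre of the guard's window at the frame's top face, 89 mm above the bench, at jig x = 18, y = 87 mm. The opening is 74 mm along jig x and 84 mm along jig y. Axes as the jig's.
- lever_grip (a point): Top of the middle of the red lever grip: press here, straight down. The grip is a round bar 15 mm thick, 35 mm long, along jig y, its far end sloping from 20 degrees up (lever up) to 23 degrees down (lever down). Lever up, this point is about 79 mm above the bench (10 mm below the guard's top) at jig x = 18, y = 87 mm; fully down, 52 mm above the bench at y = 85 mm. Lever pivot: y = 52, z = 68 mm.
- clamp_lever (a joint): Turn of the clamp lever (rad): 0 fully up, clamp open; 0.75 fully down, at its stop. Starts between 0 and 0.10 and stays where it is left. Moves lightly to about 0.3, then the foot meets the cylinder and pressing takes about 5 N (up to 10 N near the pivot); past the dead point at 0.65 the toggle pulls itself to its stop and stays there.
- clamp_foot: Black rubber foot, 13 mm across, on a sprung stem under the end of the clamp arm, moved by the lever. Origin: middle of its underside. Open, it hangs 3 to 4 mm above the cylinder's top, at jig x = 18 mm, y = 0; closed, it presses on a cylinder that is home with about 20 N.
- padlock: Brass padlock, 19 x 42 x 66 mm, standing on the bench on the guard's +y side; origin under its middle. Leave alone.
- blank_tin: Shallow round tin of key blanks, 80 mm across, 21 mm high, on the bench on the guard's +y side; origin within 10 mm of its middle, underside. Leave alone.
- allen_set: Hex keys in a black holder, 84 x 22 x 24 mm, on the bench in front of the guard; origin under its middle. Leave alone.
- oil_bottle: Small white oil bottle with red spout, 40 mm across, 114 mm high, on the bench beside the motor; origin under its middle. Leave alone.
Mind the look-alikes: they are no part of the job. There is more than one size of the lock_cylinder; the one meant has the size given above.

How it is judged (in metres and radians):
On the way, in this order (a step that is already met when the one before it is completed fails the run):
1. the cylinder is home against the stop plate (within 2 mm) while the clamp lever is still up (under 0.25 rad) (x of lock_cylinder in the frame of drill_jig above -0.006 m and value of joint clamp_lever below 0.25 rad), for 0.1 s.
2. the clamp lever is fully down, past its dead point (over 0.70 rad) (value of joint clamp_lever above 0.7 rad), for 0.1 s.
At the end, for the whole second after the job is handed in: The cylinder stands on the slot floor (within 3 mm, tilt under 0.1 rad) with its front end within 2 mm of the stop plate, at rest; the clamp lever is fully down, over 0.70 rad; the clamp foot bears on the cylinder with more than 8 N (x of lock_cylinder in the frame of drill_jig above -0.006 m and z of lock_cylinder in the frame of drill_jig below 0.021 m and angle between lock_cylinder's own z axis and vertical below 0.1 rad and value of joint clamp_lever above 0.7 rad and contact force between clamp_foot and lock_cylinder above 8 N and linear speed of lock_cylinder below 0.01 m/s); the robot touches nothing.
It fails at once if the robot touches the guard (over 1 N) (contact force between any of the arm, the fingers and guard above 1 N).
It fails at once if the cylinder is lifted more than 6 mm off the slot floor (z of lock_cylinder in the frame of drill_jig above 0.024 m).
It fails at once if another thing on the bench is moved by more than 15 mm (distance of any of padlock, blank_tin, allen_set, oil_bottle from where it was at the start of the episode above 0.015 m).
It also fails if it takes over 45 s, if anything falls off the work surface, if the arm or the gripper's body presses on something with over 40 N, if the wrist force passes 120 N, or if a joint passes its speed limit or range.

## Robot

A 6-joint arm with a two-finger parallel gripper is mounted at the origin on a cart in front of the work surface, level with it; the furniture and walls round the work are solid. World frame = base frame: x ahead of the robot, y to its left, z up, the work surface at z = 0. Lengths are in m, angles in degrees, forces in N, time in s.
With the tool pointing down it reaches from about 0.15 to 0.775 m from the base axis. Payload 6.1 kg.
Tool frame: the origin (TCP) lies at the very end of the fingers, on their centre line; the grasp point (between the pads) lies ctrl.grip_depth behind it (ctrl.grip_depth is the distance from the TCP to the grasp point, in m); z points along the fingers, y is the line along which they close (so a half turn about z gives the same grasp; the last joint's range is limited). The gripper opens to 85 mm and grips with 20 to 120 N. Pads are 22 mm wide; open, the fingers measure 114 mm over their backs; the gripper's body (76 mm by 85 mm) begins 54 mm behind the grasp point. The pads swing forward as they close: fully open they stand 13 mm farther back than shut.
Start: joints at [68.526, 7.208, -2.269, 80.523, 0, 90], TCP at [0.192, 0.489, 0.231] pointing down, gripper open.
Joint ranges: [-155.77, 155.77], [-54.66, 111.73], [-72.52, 77.12], [-102.08, 115.82], [-83.92, 84.16], [-180, 180]. Speed limits (degrees/s): [136.94, 136.94, 172.46, 180, 180, 180].

## Interface

Orientations are given as [roll, pitch, yaw] about the fixed x, y, z axes, in that order (R = Rz(yaw) Ry(pitch) Rx(roll)).
In Python, from workcell import ctrl, grab_frame, job gives the robot as it stands.
- The arm moves only by the tool carry_out, never from a script. Its argument "increments" is one flat list of numbers, 7 for each row, row after row: the shift along the tool's x, y, z each as a share of 500 mm, from -1 to 1, then the turn, a rotation vector about the tool's x, y, z each as a share of pi rad, from -1 to 1, then the opening, from -1 (shut) to 1 (fully open). In form: [dx, dy, dz, rx, ry, rz, fingers, dx, dy, dz, rx, ry, rz, fingers, ...]. A call has 1 to 10 rows; each row shifts and turns the commanded pose from where the row before left it, along the tool's axes as they then stand; what a row does not reach is not made up. A row lasts 1/10 s, in which the tool goes at most 50 mm and 8.59 degrees, less where a joint would pass 70% of its speed; a pose out of reach is approached as far as the arm can. A call with a number of a shift or a turn outside -1 to 1 is refused whole. A call with a gripper value outside its range is refused whole. The fingers move at their own pace and stop on an object; "force" is the grip in N (left out, the last holds). Time passes only in rows, so rows that do not move let the fingers close. It gives the time, the measured TCP pose, the force, the opening and the grip force at its end, in the units of the state.
- ctrl.get_obs(): the state, without advancing time (a new reading comes with each control period).
- grab_frame(name): name is "scene" or "side" or "wrist"; returns a dict with "image" (400x640x3 uint8, red, green, blue), "z_map" (400x640 float32, m along the optical axis (not along the pixel's ray), 0 where there is no reading), "intrinsics" (3x3 intrinsics, pixels), "cam_to_world" (4x4, takes a point from camera to world coordinates). Camera axes: x right, y up, looking along -z (the intrinsics and any distortion apply to the point x, -y, -z); pixel columns grow to the right and rows downward; lengths in m; the calibration is good to about 2 mm. A picture is of the moment at which its call begins.
- job.job_done(): hands the job in; it is judged then, once.
The state is a dict: "time_s": time; "q": joint angles; "dq": joint speeds; "joint_efforts": joint torques, N m; "tcp_pos": TCP position; "eef_rot": TCP orientation; "ft_force": force on the tool from outside, world axes, zero at the start; "ft_torque": the same for the moment, N m; "width": finger opening in m; "grip_force": force on a finger pad.
Only numpy, scipy, OpenCV 4.12 (cv2) and the standard library are available. Lean on these libraries where they do the work, as an engineer would, in place of code of your own. Each camera call takes 0.05 s, during which the arm holds its last target. There are 200 camera calls.

## Working session

There is one attempt and no reset: what is moved stays moved. The work goes in short steps, Python scripts to look and compute and a tool call to move; the robot and the scene stay as the last step left them, time stands still between calls to the robot, and variables do not carry over. Pictures are saved under pics/ and viewed, at most 10 in all, crops included, and the job is handed in when it is done.

Besides the shell and the picture viewer there is one more tool, called after "Call:" as name(argument=value, ...) on one line, values as JSON. carry_out: Moves the arm, as the interface text tells. Its arguments: {"type":"object","properties":{"increments":{"type":"array","items":{"type":"number","minimum":-1,"maximum":1}},"force":{"type":"number"}},"required":["increments"]}

```bash
mkdir -p pics; cat > h.py <<'E'
import numpy as np, cv2
from workcell import ctrl, grab_frame, job
def pts(f):
    z=f["z_map"];K=np.array(f["intrinsics"]);T=np.array(f["cam_to_world"])
    v,u=np.mgrid[:z.shape[0],:z.shape[1]]
    P=np.stack([(u-K[0,2])/K[0,0]*z,-(v-K[1,2])/K[1,1]*z,-z],-1)
    return P@T[:3,:3].T+T[:3,3]
E
python3 - <<'E'
from h import *
for n in("scene","side","wrist"):
    f=grab_frame(n);np.savez("/tmp/%s.npz"%n,**f);cv2.imwrite(f"pics/{n}0.png",f["image"][...,::-1])
    print(n,f["cam_to_world"][:3,3].round(3))
o=ctrl.get_obs();print(o);print(ctrl.grip_depth)
E
```

```text
scene [0.085 1.072 0.532]
side [ 0.386 -0.246  0.701]
wrist [0.116 0.518 0.372]
{'time_s': 0.15, 'q': array([ 6.85258460e+01,  7.23649949e+00, -2.31305235e+00,  8.05234366e+01,
        2.10680313e-04,  9.00000663e+01]), 'dq': array([-0.06784458, -0.17230238,  0.14146203, -0.05605827,  0.03588645,
       -0.0600479 ]), 'joint_efforts': array([ 1.48868035e-03, -4.36274493e+01,  3.53150725e+01,  1.35846194e-02,
       -6.54711766e-05,  1.17355299e-06]), 'tcp_pos': array([0.19207821, 0.48826771, 0.23067882]), 'eef_rot': array([-1.79927012e+02, -2.10595623e-04,  1.58525779e+02]), 'ft_force': array([ 0.26722051, -0.00411236, -0.08927189]), 'ft_torque': array([-0.01618076,  0.03541526, -0.04964869]), 'grip_force': 0.0, 'width': 0.0852644018233853}
0.0187
```

View pics/scene0.png

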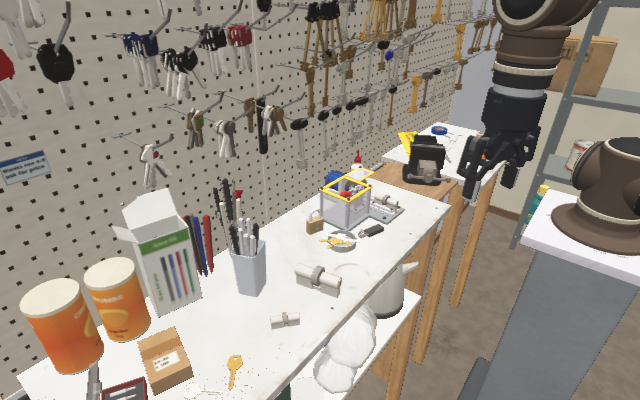

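View pics/side0.png

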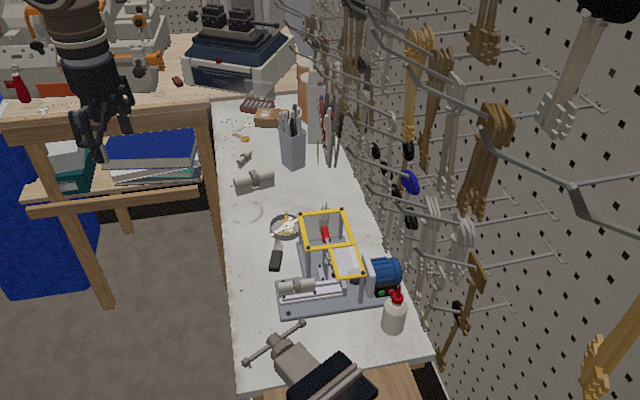

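The scene view shows the jig at about (365,200). The side view shows the yellow guard at (300-365, 208-278), the cylinder at about (297,285), the motor at (383,272) and the red lever at (325,235). I'll fit the guard outline to get the jig pose.

```bash
cat >> h.py <<'E'
from scipy.optimize import least_squares
def yellow(f):
    h=cv2.cvtColor(f["image"],cv2.COLOR_RGB2HSV)
    return (h[...,0]>20)&(h[...,0]<32)&(h[...,1]>150)&(h[...,2]>120)
def rayplane(f,uv,z):
    K=np.array(f["intrinsics"]);T=np.array(f["cam_to_world"])
    d=np.c_[(uv[:,0]-K[0,2])/K[0,0],-(uv[:,1]-K[1,2])/K[1,1],-np.ones(len(uv))]@T[:3,:3].T
    return T[:3,3]+d*((z-T[2,3])/d[:,2])[:,None]
def proj(f,p):
    K=np.array(f["intrinsics"]);T=np.array(f["cam_to_world"])
    c=(np.atleast_2d(p)-T[:3,3])@T[:3,:3]
    return np.c_[K[0,0]*c[:,0]/-c[:,2]+K[0,2],-K[1,1]*c[:,1]/-c[:,2]+K[1,2]]
E
python3 - <<'E'
from h import *
for n in("side","scene"):
    f=dict(np.load(f"/tmp/{n}.npz"));m=yellow(f);P=pts(f)
    v,u=np.nonzero(m);p=P[v,u]
    k=(abs(p[:,2]-.088)<.015)
    roi=(u>290)&(u<372)&(v>195)&(v<285) if n=="side" else (u>315)&(u<375)&(v>170)&(v<205)
    print(n,roi.sum(),(k&roi).sum())
    q=p[roi&k]; print(np.percentile(q,[1,50,99],axis=0).round(4))
    w=rayplane(f,np.c_[u,v][roi].astype(float),.089)[:,:2]
    np.save(f"/tmp/w_{n}.npy",w); 
    # depth points at jig height
    r=cv2.resize(f["image"][190:335,215:435] if n=="side" else f["image"][165:255,300:420],None,fx=3.6,fy=3.6,interpolation=cv2.INTER_CUBIC)
    cv2.imwrite(f"pics/{n}_c.png",r[...,::-1])
    c,(ww,hh),a=cv2.minAreaRect(w.astype(np.float32)*1000); print(c,ww,hh,a)
E
```

```text
side 818 799
[[0.4895 0.2492 0.0863]
 [0.5385 0.3326 0.0895]
 [0.5807 0.4255 0.0926]]
(534.0687255859375, 337.90679931640625) 178.4160919189453 92.75159454345703 88.5002212524414
scene 206 205
[[0.4894 0.2571 0.0855]
 [0.5294 0.3654 0.0886]
 [0.582  0.4323 0.0902]]
(534.3771362304688, 343.8280029296875) 179.33163452148438 93.7601318359375 88.87686157226562
```

View pics/side_c.png

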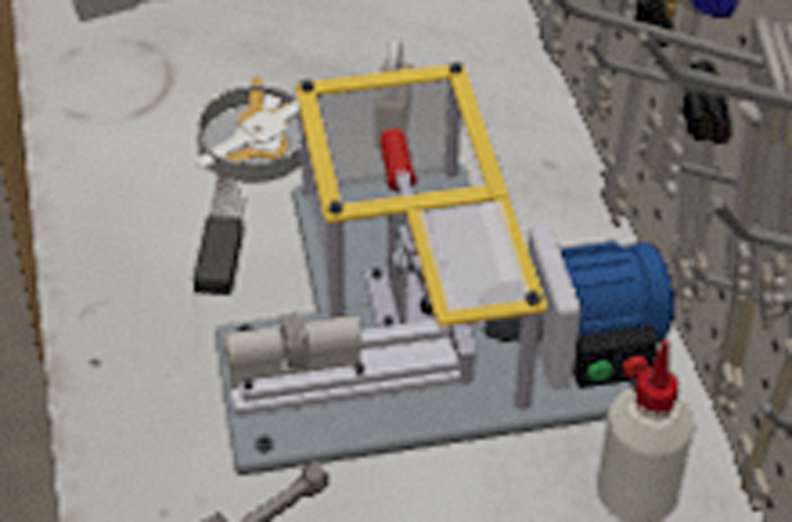

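The guard fits a 94 x 179 mm outline, with the jig yaw at about -1.3° and its origin near (0.515, 0.291). In the crop the slot cylinder is at about (295,345) and the red lever grip at (397,158). Next I'll move the wrist camera over the jig with the gripper shut.

Call:
carry_out(increments=[-0.066, -0.025, -0.01, 0, 0, 0, -1, -0.066, -0.025, -0.01, 0, 0, 0, -1, -0.066, -0.025, -0.01, 0, 0, 0, -1, -0.066, -0.025, -0.01, 0, 0, 0, -1, -0.066, -0.025, -0.01, 0, 0, 0, -1, -0.066, -0.025, -0.01, 0, 0, 0, -1, -0.066, -0.025, -0.01, 0, 0, 0, -1, -0.066, -0.025, -0.01, 0, 0, 0, -1, 0, 0, 0, 0, 0, -0.037, -1, 0, 0, 0, 0, 0, -0.037, -1])

```text
time_s: 1.15
tcp_pos: [0.4021, 0.2978, 0.2711]
eef_rot: [-180.0, -0.0, 172.0]
ft_force: [-0.3, 0.2, 0.5]
width: -0.0001
grip_force: 0.0
```

Call:
carry_out(increments=[0, 0, 0, 0, 0, -0.037, -1, 0, 0, 0, 0, 0, 0, -1, 0, 0, 0, 0, 0, 0, -1])

```text
time_s: 1.45
tcp_pos: [0.4012, 0.2988, 0.2711]
eef_rot: [-180.0, -0.0, 178.4]
ft_force: [0.1, -0.1, -0.0]
width: 0.0002
grip_force: 0.0
```

```bash
python3 - <<'E'
from h import *
f=grab_frame("wrist");np.savez("/tmp/wrist1.npz",**f);cv2.imwrite("pics/wrist1.png",f["image"][...,::-1])
print(f["cam_to_world"].round(3));o=ctrl.get_obs();print(o["tcp_pos"],o["eef_rot"],o["ft_force"],o["q"])
E
```

```text
[[ 0.029 -0.949 -0.315  0.319]
 [ 1.     0.027  0.009  0.301]
 [-0.    -0.315  0.949  0.412]
 [ 0.     0.     0.     1.   ]]
[0.40114032 0.29886445 0.27115118] [-1.79989370e+02 -1.37292379e-02  1.78380300e+02] [-1.00191666  0.56534241 -0.41549058] [ 3.66873811e+01  4.74151221e+00 -4.34177916e-02  8.52324326e+01
  1.69082091e-04  3.83070796e+01]
```

View pics/wrist1.png

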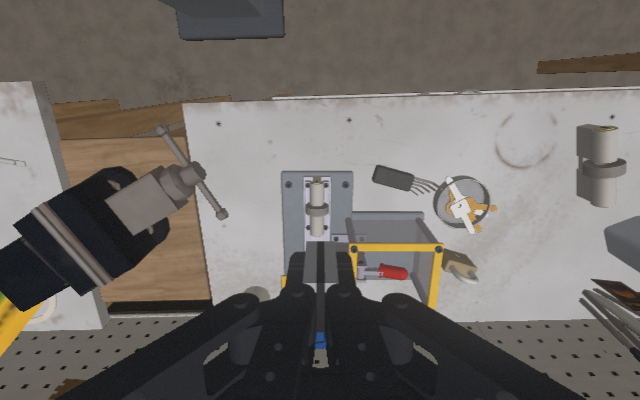

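The wrist view shows the cylinder at (317,207) in the slot, the guard's front bar at row 247, its +y bar at column 436, and the red grip at (393,271). I'll take precise positions from these.

```bash
python3 - <<'E'
from h import *
f=dict(np.load("/tmp/wrist1.npz"));P=pts(f);m=yellow(f);v,u=np.nonzero(m)
def line(w,ax):
    return np.polyfit(w[:,ax],w[:,1-ax],1)
a=(u>360)&(u<430)&(v>240)&(v<256); b=(v>256)&(v<300)&(u>422)&(u<450)
wa=rayplane(f,np.c_[u,v][a].astype(float),.089);wb=rayplane(f,np.c_[u,v][b].astype(float),.089)
pa=line(wa,1);pb=line(wb,0)
print("front bar x=",pa,"yaw",-np.degrees(np.arctan(pa[0])),"side bar y=",pb,"yaw",np.degrees(np.arctan(pb[0])), "z",np.median(P[v[a],u[a],2]))
yaw=np.arctan((pb[0]-pa[0])/2); 
c=np.linalg.solve([[1,-pa[0]],[-pb[0],1]],[pa[1],pb[1]]);R=np.array([[np.cos(yaw),-np.sin(yaw)],[np.sin(yaw),np.cos(yaw)]])
print("yaw",np.degrees(yaw),"bar corner",c,"origin",c-R@[-.024,.134])
h=cv2.cvtColor(f["image"],cv2.COLOR_RGB2HSV);r=((h[...,0]<6)|(h[...,0]>174))&(h[...,1]>150)
vv,uu=np.nonzero(r);k=(uu>370)&(uu<415)&(vv>258)&(vv<285);q=P[vv[k],uu[k]];print("red",k.sum(),np.percentile(q,[2,50,98],axis=0).round(4))
s=P[170:250,290:345].reshape(-1,3)
k=(s[:,2]>.037)&(s[:,2]<.07);q=s[k];print("cyl",k.sum(),np.percentile(q,[2,50,98],axis=0).round(4))
hi=q[q[:,2]>.044];print("slope",np.degrees(np.arctan(np.polyfit(hi[:,0],hi[:,1],1)[0])),np.c_[np.histogram(q[:,0],12)[1][:-1]].T.round(3),np.histogram(q[:,0],12)[0])
print("cyl rows y", [(round(x,3),q[abs(q[:,0]-x)<.004][:,1].mean().round(4)) for x in np.arange(.43,.5,.01) if (abs(q[:,0]-x)<.004).any()])
g=P[:,:,:][165:260,275:360].reshape(-1,3);g=g[(g[:,2]>.005)&(g[:,2]<.014)];print("base edge x,y",np.percentile(g,[1,99],axis=0).round(4))
E
```

```text
front bar x= [0.03285845 0.47951991] yaw -1.8819734049374568 side bar y= [-0.04155713  0.44483916] yaw -2.379679003319432 z 0.08740414636930482
yaw -2.130866419637822 bar corner [0.49346281 0.42433226] origin [0.51246382 0.28953255]
red 257 [[0.5279 0.3645 0.0687]
 [0.5324 0.3791 0.0748]
 [0.5397 0.3931 0.0798]]
cyl 853 [[0.4298 0.2812 0.0399]
 [0.4595 0.2925 0.0479]
 [0.4944 0.3046 0.0546]]
slope -1.630529236944508 [[0.429 0.435 0.44  0.446 0.451 0.457 0.463 0.468 0.474 0.479 0.485 0.491]] [ 88  65  64  65  61 145  88  42  60  61  58  56]
cyl rows y [(np.float64(0.43), np.float64(0.2932)), (np.float64(0.44), np.float64(0.293)), (np.float64(0.45), np.float64(0.2928)), (np.float64(0.46), np.float64(0.2929)), (np.float64(0.47), np.float64(0.2924)), (np.float64(0.48), np.float64(0.2917)), (np.float64(0.49), np.float64(0.2914)), (np.float64(0.5), np.float64(0.2906))]
base edge x,y [[0.4265 0.2463 0.0055]
 [0.5419 0.3427 0.0134]]
```

Call:
carry_out(increments=[0, -0.01, 0.06, 0, 0, 0, -1, 0, 0, 0.06, 0, 0, 0, -1, 0, 0, 0.06, 0, 0, 0, -1, 0, 0, 0.06, 0, 0, 0, -1, 0, 0, 0.06, 0, 0, 0, -1, 0, 0, 0.06, 0, 0, 0, -1, 0, 0, 0.06, 0, 0, 0, -1, 0, 0, 0.048, 0, 0, 0, -1, 0, 0, 0, 0, 0, 0, -1, 0, 0, 0, 0, 0, 0, -1])

```text
time_s: 2.5
tcp_pos: [0.401, 0.2939, 0.0376]
eef_rot: [-180.0, -0.0, 178.5]
ft_force: [0.2, -0.6, 1.0]
width: -0.0001
grip_force: 0.0
```

```bash
python3 - <<'E'
from h import *
f=grab_frame("wrist");cv2.imwrite("pics/wrist2.png",f["image"][...,::-1])
P=pts(f);o=ctrl.get_obs();print(o["tcp_pos"],o["ft_force"])
E
```

```text
[0.4016366  0.29432784 0.03846209] [-0.39207919  0.1111342   0.02655488]
```

View pics/wrist2.png

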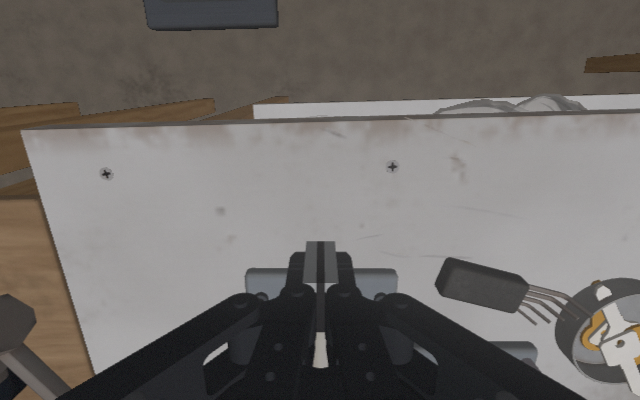

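The shut fingers are centred over the slot, with the cylinder straight ahead at (320,350). I'll start pushing.

Call:
carry_out(increments=[-0.01, 0, 0.006, 0, 0, 0, -1, -0.01, 0, 0, 0, 0, 0, -1, -0.01, 0, 0, 0, 0, 0, -1, -0.01, 0, 0, 0, 0, 0, -1, -0.01, 0, 0, 0, 0, 0, -1, -0.01, 0, 0, 0, 0, 0, -1, -0.01, 0, 0, 0, 0, 0, -1, -0.01, 0, 0, 0, 0, 0, -1, -0.01, 0, 0, 0, 0, 0, -1, -0.01, 0, 0, 0, 0, 0, -1])

```text
time_s: 3.55
tcp_pos: [0.4515, 0.2925, 0.0342]
eef_rot: [-180.0, -0.0, 178.5]
ft_force: [-1.1, 0.0, -0.2]
width: 0.0
grip_force: 0.4
```

Call:
carry_out(increments=[-0.006, 0, 0, 0, 0, 0, -1, -0.006, 0, 0, 0, 0, 0, -1, -0.004, 0, 0, 0, 0, 0, -1])

```text
time_s: 3.85
tcp_pos: [0.4593, 0.2923, 0.0343]
eef_rot: [-180.0, -0.0, 178.5]
ft_force: [-0.5, -0.3, -0.1]
width: 0.0002
grip_force: 0.4
```

Call:
carry_out(increments=[-0.004, 0, 0, 0, 0, 0, -1, -0.004, 0, 0, 0, 0, 0, -1, -0.004, 0, 0, 0, 0, 0, -1])

```text
time_s: 4.15
tcp_pos: [0.4652, 0.2921, 0.0343]
eef_rot: [-180.0, -0.0, 178.5]
ft_force: [0.1, 0.1, 0.3]
width: -0.0003
grip_force: 0.2
```

Call:
carry_out(increments=[-0.004, 0, 0, 0, 0, 0, -1, -0.002, 0, 0, 0, 0, 0, -1])

```text
time_s: 4.35
tcp_pos: [0.4683, 0.2921, 0.0343]
eef_rot: [-180.0, 0.0, 178.5]
ft_force: [-1.0, 0.3, -0.4]
width: 0.0001
grip_force: 0.3
```

Call:
carry_out(increments=[-0.002, 0, 0, 0, 0, 0, -1, -0.002, 0, 0, 0, 0, 0, -1, -0.002, 0, 0, 0, 0, 0, -1])

```text
time_s: 4.65
tcp_pos: [0.4689, 0.292, 0.0342]
eef_rot: [180.0, -0.3, 178.5]
ft_force: [-10.9, 0.7, 7.4]
width: 0.0002
grip_force: 5.7
```

```bash
python3 - <<'E'
from h import *
f=grab_frame("side");r=cv2.resize(f["image"][190:335,215:435],None,fx=3.6,fy=3.6,interpolation=cv2.INTER_CUBIC)
cv2.imwrite("pics/side2.png",r[...,::-1])
P=pts(f)
# expected rear/front of home cylinder top in pixels (crop)
R=lambda a:np.array([.5135+a[0]+.028*a[1],.2905-.028*a[0]+a[1],a[2]])
for a in[(-.037,0,.05),(.03,0,.035),(-.037,0,.034)]:print(a,(proj(f,R(a))-[215,190])*3.6)
E
```

```text
(-0.037, 0, 0.05) [[316.74459231 327.0750206 ]]
(0.03, 0, 0.035) [[448.24888138 327.43884571]]
(-0.037, 0, 0.034) [[317.36015539 347.85626262]]
```

View pics/side2.png

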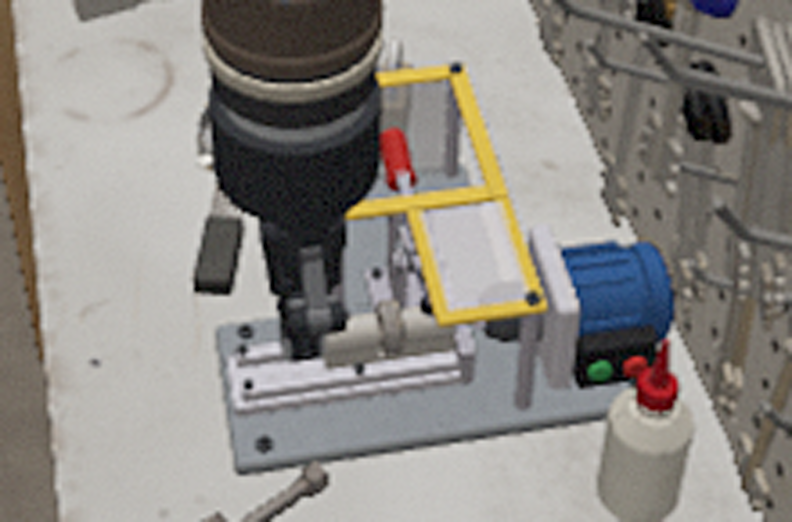

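Contact with the stop is confirmed: the force rose to 11 N. In the side view the cylinder spans (325-450, 335) with its front at the plate, and the lever is still up. I'll hold briefly, back off, rise, and go over the window.

Call:
carry_out(increments=[-0.002, 0, 0, 0, 0, 0, -1, 0, 0, 0, 0, 0, 0, -1, 0.008, 0, 0, 0, 0, 0, -1, 0.026, 0, 0, 0, 0, 0, -1, 0, 0, -0.06, 0, 0, 0, -1, 0, 0, -0.08, 0, 0, 0, -1, 0, 0, -0.08, 0, 0, 0, -1, 0, 0, -0.06, 0, 0, 0, -1, 0, 0, 0, 0, 0, 0, -1, 0, 0, 0, 0, 0, 0, -1])

```text
time_s: 5.7
tcp_pos: [0.4552, 0.2927, 0.1748]
eef_rot: [179.9, 0.1, 178.5]
ft_force: [0.1, 0.2, 0.1]
width: -0.0001
grip_force: 0.0
```

```bash
python3 - <<'E'
from h import *
o=ctrl.get_obs();print(o["tcp_pos"],o["ft_force"])
f=grab_frame("side");P=pts(f)
s=P[275:305,285:345].reshape(-1,3);q=s[(s[:,2]>.036)&(s[:,2]<.07)&(abs(s[:,1]-.291)<.015)]
print(len(q),np.percentile(q,[1,50,99],axis=0).round(4))
print(np.histogram(q[:,0],np.arange(.46,.56,.005)))
h=cv2.cvtColor(f["image"],cv2.COLOR_RGB2HSV);r=((h[...,0]<6)|(h[...,0]>174))&(h[...,1]>150)
vv,uu=np.nonzero(r);k=(uu>315)&(uu<335)&(vv>220)&(vv<250);q=P[vv[k],uu[k]];print("red",k.sum(),np.percentile(q,[3,50,97],axis=0).round(4))
E
```

```text
[0.45517147 0.29265212 0.17481507] [0.11958799 0.15113469 0.09533942]
338 [[0.4796 0.2768 0.0366]
 [0.5096 0.285  0.0489]
 [0.5476 0.2976 0.0589]]
(array([ 0,  0,  0,  5, 28, 29, 23, 26, 27, 35, 38, 24, 29, 28, 22,  9,  9,
        5,  1,  0]), array([0.46 , 0.465, 0.47 , 0.475, 0.48 , 0.485, 0.49 , 0.495, 0.5  ,
       0.505, 0.51 , 0.515, 0.52 , 0.525, 0.53 , 0.535, 0.54 , 0.545,
       0.55 , 0.555, 0.56 ]))
red 86 [[0.5296 0.3644 0.0675]
 [0.5344 0.3766 0.0761]
 [0.5412 0.3906 0.0813]]
```

Call:
carry_out(increments=[-0.038, 0.045, 0, 0, 0, 0, -1, -0.038, 0.045, 0, 0, 0, 0, -1, -0.038, 0.045, 0, 0, 0, 0, -1, -0.038, 0.045, 0, 0, 0, 0, -1, 0, 0, 0.06, 0, 0, 0, -1, 0, 0, 0.04, 0, 0, 0, -1, 0, 0, 0, 0, 0, 0, -1])

```text
time_s: 6.45
tcp_pos: [0.531, 0.3789, 0.1186]
eef_rot: [-179.7, -0.4, 178.5]
ft_force: [-1.3, 0.8, 0.5]
width: 0.0004
grip_force: 0.0
```

```bash
python3 - <<'E'
from h import *
o=ctrl.get_obs();print(o["tcp_pos"],o["ft_force"])
f=grab_frame("side");r=cv2.resize(f["image"][190:335,215:435],None,fx=3.6,fy=3.6,interpolation=cv2.INTER_CUBIC)
f2=grab_frame("wrist");cv2.imwrite("pics/w3.png",f2["image"][...,::-1])
r2=cv2.resize(f2["image"][200:400,170:470],None,fx=2.6,fy=2.6)
cv2.imwrite("pics/side3.png",r[...,::-1])
E
```

```text
[0.53101526 0.37890466 0.11859608] [-1.31529188  0.803867    0.46009352]
```

View pics/side3.png

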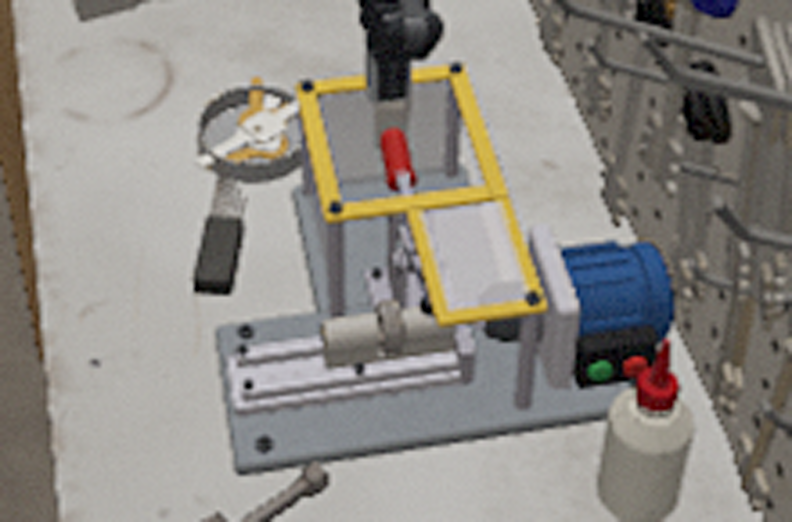

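View pics/w3.png

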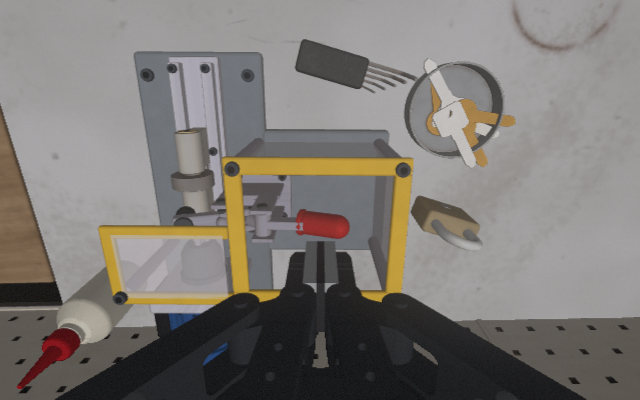

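The side view confirms the cylinder is still home and the tip is over the window. In the wrist view the grip is at (323,223), in line with the fingertips. I'll check the finger profile against the window and refine the grip x.

```bash
python3 - <<'E'
from h import *
f=grab_frame("wrist");P=pts(f);o=ctrl.get_obs();t=o["tcp_pos"];print(t)
h=cv2.cvtColor(f["image"],cv2.COLOR_RGB2HSV);r=((h[...,0]<6)|(h[...,0]>174))&(h[...,1]>150)
vv,uu=np.nonzero(r);k=(uu>290)&(uu<355)&(vv>205)&(vv<242);q=P[vv[k],uu[k]];print("red",np.percentile(q,[2,50,98],axis=0).round(4))
v,u=np.nonzero(yellow(f));
for n,a in dict(front=(u>250)&(u<385)&(v>155)&(v<178),left=(u>224)&(u<246)&(v>180)&(v<285),right=(u>385)&(u<413)&(v>180)&(v<285)).items():
    w=rayplane(f,np.c_[u,v][a].astype(float),.089);print(n,w.mean(0).round(4),np.percentile(w,[2,98],axis=0).round(4)[:,:2].tolist())
d=P.reshape(-1,3)-t
for z in range(0,130,10):
    s=d[(d[:,2]>z/1e3)&(d[:,2]<z/1e3+.01)&(abs(d[:,1])<.08)&(abs(d[:,0])<.06)]
    if len(s)>5: print(z,len(s),(np.percentile(s,[1,99],axis=0)*1e3).round(0)[:,:2].tolist())
E
```

```text
[0.53320672 0.38027603 0.12436746]
red [[0.5278 0.3649 0.0683]
 [0.533  0.3804 0.075 ]
 [0.5404 0.3946 0.0793]]
front [0.4928 0.3795 0.089 ] [[0.4881, 0.3445], [0.4977, 0.4138]]
left [0.5316 0.3307 0.089 ] [[0.5023, 0.3255], [0.5652, 0.3357]]
right [0.5344 0.4232 0.089 ] [[0.5044, 0.4185], [0.5676, 0.4279]]
0 457 [[-13.0, -13.0], [-8.0, 13.0]]
10 750 [[-13.0, -14.0], [-8.0, 13.0]]
20 868 [[-13.0, -14.0], [-8.0, 13.0]]
30 1076 [[-15.0, -18.0], [9.0, 17.0]]
40 3700 [[-16.0, -34.0], [8.0, 33.0]]
50 7879 [[-15.0, -40.0], [8.0, 39.0]]
60 8079 [[-19.0, -48.0], [7.0, 48.0]]
70 11753 [[-20.0, -56.0], [-1.0, 55.0]]
80 5033 [[-20.0, -59.0], [-11.0, 59.0]]
```

Call:
carry_out(increments=[0, 0, 0.03, 0, 0, 0, -1, 0, 0, 0.03, 0, 0, 0, -1, 0, 0, 0.016, 0, 0, 0, -1, 0, 0, 0.01, 0, 0, 0, -1, 0, 0, 0.01, 0, 0, 0, -1, 0, 0, 0.01, 0, 0, 0, -1, 0, 0, 0.006, 0, 0, 0, -1, 0, 0, 0.006, 0, 0, 0, -1])

```text
time_s: 7.4
tcp_pos: [0.5339, 0.3811, 0.0661]
eef_rot: [179.9, 0.1, 178.5]
ft_force: [-0.3, 1.3, 5.4]
width: 0.0001
grip_force: 2.5
```

Call:
carry_out(increments=[0, 0, 0.006, 0, 0, 0, -1, 0, 0, 0.004, 0, 0, 0, -1, 0, 0, 0, 0, 0, 0, -1])

```text
time_s: 7.7
tcp_pos: [0.5338, 0.3804, 0.0607]
eef_rot: [180.0, 0.1, 178.5]
ft_force: [1.1, -0.4, 2.7]
width: -0.0001
grip_force: 1.6
```

Call:
carry_out(increments=[0, 0, 0.004, 0, 0, 0, -1, 0, 0, 0.004, 0, 0, 0, -1, 0, 0, 0.004, 0, 0, 0, -1, 0, 0, 0, 0, 0, 0, -1])

```text
time_s: 8.1
tcp_pos: [0.5327, 0.3801, 0.0531]
eef_rot: [-179.9, -0.1, 178.5]
ft_force: [0.1, 0.3, 0.2]
width: -0.0004
grip_force: 0.0
```

```bash
python3 - <<'E'
from h import *
o=ctrl.get_obs();print(o["tcp_pos"],o["ft_force"])
E
```

```text
[0.53272697 0.38006478 0.05308899] [0.13833097 0.34164309 0.21797387]
```

The force has vanished, so the toggle seems to have gone over. I'll rise straight up and check.

Call:
carry_out(increments=[0, 0, -0.03, 0, 0, 0, -1, 0, 0, -0.06, 0, 0, 0, -1, 0, 0, -0.06, 0, 0, 0, -1, 0, 0, -0.06, 0, 0, 0, -1, 0, 0, -0.06, 0, 0, 0, -1, 0, 0, 0, 0, 0, 0, -1, 0, 0, 0, 0, 0, 0, -1])

```text
time_s: 8.8
tcp_pos: [0.5335, 0.3807, 0.1893]
eef_rot: [180.0, 0.0, 178.5]
ft_force: [-0.1, 0.0, -0.7]
width: -0.0001
grip_force: 0.0
```

```bash
python3 - <<'E'
from h import *
o=ctrl.get_obs();print(o["tcp_pos"],o["ft_force"])
for n,(u0,u1,v0,v1) in dict(side=(315,335,220,255),wrist=(270,370,180,300)).items():
    f=grab_frame(n);P=pts(f)
    h=cv2.cvtColor(f["image"],cv2.COLOR_RGB2HSV);r=((h[...,0]<6)|(h[...,0]>174))&(h[...,1]>150)
    vv,uu=np.nonzero(r);k=(uu>u0)&(uu<u1)&(vv>v0)&(vv<v1);q=P[vv[k],uu[k]];print(n,"red",k.sum(),np.percentile(q,[3,50,97],axis=0).round(4))
    q=q[(abs(q[:,0]-.534)<.004)]
    print("slope",np.degrees(np.arctan(np.polyfit(q[:,1],q[:,2],1)[0])),"top z at y=.376:",np.polyval(np.polyfit(q[:,1],q[:,2],1),.376))
    if n=="side":
        cv2.imwrite("pics/side4.png",cv2.resize(f["image"][190:335,215:435],None,fx=3.6,fy=3.6,interpolation=cv2.INTER_CUBIC)[...,::-1])
E
```

```text
[0.53352415 0.38065486 0.18930514] [-0.07376758  0.03507018 -0.74673217]
side red 17 [[0.5302 0.3703 0.0463]
 [0.5345 0.3757 0.0515]
 [0.5391 0.3824 0.0545]]
slope -30.453395594942215 top z at y=.376: 0.05119711879446917
wrist red 203 [[0.5325 0.3618 0.0448]
 [0.537  0.3736 0.0503]
 [0.541  0.3859 0.0558]]
slope -23.879724390053106 top z at y=.376: 0.04989727530495652
```

View pics/side4.png

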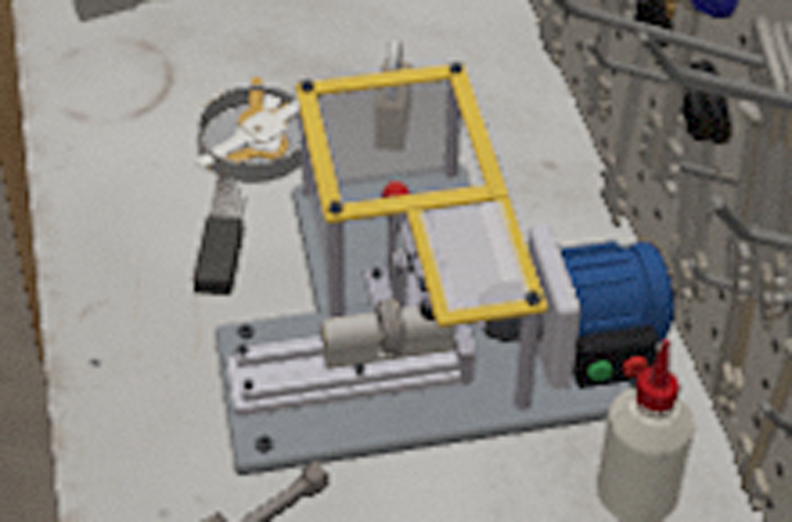

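The lever is fully down: its slope is about -24° and its top is at 50-51 mm, matching the given 23° and 52 mm. The cylinder hasn't moved from home at crop (325-450, 335), and the arm is clear of everything. I'll hand it in.

```bash
python3 -c "
from workcell import job;print(job.job_done())"
```

```text
the job is handed in; nothing more can be done
None
```

The job is handed in, with no verdict returned: the cylinder is home against the stop plate, the clamp lever measures fully down, and the arm is clear; I could not measure the clamp foot's force on the cylinder.

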